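# Twist-test the jar caps and set the loose one aside

## Robot

A 6-joint arm with a two-finger parallel gripper is mounted at the origin on the work surface. World frame = base frame: x ahead of the robot, y to its left, z up, the work surface at z = 0. Lengths are in mm, angles in degrees, forces in N, time in s.
With the tool pointing down it reaches from about 300 to 850 mm from the base axis. Payload 4.2 kg.
Tool frame: the origin (TCP) lies midway between the tips of the shut fingers; the grasp point (between the pads) lies 19 mm behind it; z points along the fingers, x is the direction in which the jaws open and shut, and the axes are right-handed (so a half turn about z gives the same grasp; the last joint's range is limited). The gripper opens to 91 mm and grips with 3 to 60 N. Pads are 32 mm wide; open, the fingers measure 118 mm over their backs; the gripper's body (76 mm by 178 mm) begins 60 mm behind the grasp point.
Start: joints at [-74.083, 18.312, 89.639, -0, 72.044, -1.146], TCP at [168.718, -549.707, 213.976] pointing down, gripper open.
Joint ranges: [-177.97, 177.97], [-48.28, 115.42], [12.27, 149.76], [-77.06, 257.06], [2.81, 150.46], [-146.56, 146.56]. Speed limits (degrees/s): [147.25, 147.25, 180, 180, 180, 180].

## Interface

Orientations are given as [roll, pitch, yaw] about the fixed x, y, z axes, in that order (R = Rz(yaw) Ry(pitch) Rx(roll)).
In Python, from workcell import env gives the robot as it stands. The module is installed in compiled form; this text tells all that it offers.
- The arm moves only by the tool drive_tool, never from a script. Its argument "series" is a list of rows, each a list of 3 entries, a list of its own where there are three numbers: the closure, from 0 (fully open) to 1 (shut), then the shift along the tool's x, y, z in mm, then the turn, a rotation vector about the tool's x, y, z in rad. In form: [[gripper, [dx, dy, dz], [rx, ry, rz]], ...]. A call has exactly 5 rows; each row is the pose to reach, as a shift and turn from the pose commanded when the call began, along the tool's axes at that moment; what a row does not reach only later rows make up. A row lasts 1/10 s, in which the tool goes at most 50 mm and 8.59 degrees, less where a joint would pass 70% of its speed; a pose out of reach is approached as far as the arm can. A call with a gripper value outside its range is refused whole. The fingers move at their own pace and stop on an object; "squeeze" is the grip in N (left out, the last holds). Time passes only in rows, so rows that repeat a pose let the fingers close, or fill a call up. It gives the time, the measured TCP pose, the force and the opening at its end, in the units of the state.
- env.state(): the state, without advancing time (a new reading comes with each control period).
- env.grab_frame(name): name is "scene" or "top" or "wrist"; returns a dict with "image" (384x512x3 uint8, red, green, blue), "K" (3x3 intrinsics, pixels), "k1" (the pictures are not rectified: a ray, as slopes to the right and down, at radius r is drawn at 1 + k1 r^2 times it, then the intrinsics apply), "origin" and "orientation" of the camera in the world. Camera axes: x right, y down, z forward; pixel columns grow to the right and rows downward; lengths in mm; the calibration is good to about 2 mm. A picture is of the moment at which its call begins. There is no depth.
- env.job_done(): hands the job in, once; it reports no verdict.
The state is a dict: "time_s": time; "qpos": joint angles; "qvel": joint speeds; "effort": joint torques, N m; "ee_pos": TCP position; "ee_rot": TCP orientation; "force": force on the tool from outside, world axes, zero at the start; "torque": the same for the moment, N m; "gripper_width": finger opening in mm.
Only numpy, scipy, OpenCV 4.12 (cv2) and the standard library are available. Lean on these libraries where they do the work, as an engineer would, in place of code of your own. Each camera call takes 0.05 s, during which the arm holds its last target.

## Task

One of the four filled jars in the wooden carrier has a loose cap. Give every jar's cap a gentle clockwise twist (seen from above) until it stops or plainly runs on, while its jar stands in its pocket, and set the jar whose cap runs on down gently and upright in the small shallow rework pan. Leave the sound jars in their pockets and everything else on the table where it is.

Things in the scene. Friction and masses are not known exactly. Their poses are not given: they have to be found in the camera images.
- carrier: Fixed wooden carrier block, 200 x 200 mm and 36 mm high, origin at the centre of its underside on the table, axes along its sides, z up. It has four square pockets 60 mm wide and 30 mm deep (pocket floors 6 mm above the table) centred 50 mm either side of its centre along x and y; one jar stands in each.
- pan: Rework pan: fixed shallow dark steel tray, 200 mm (its x) by 160 mm (its y), rim 16 mm high, walls and floor 4 mm thick, open on top, empty. Origin at the centre of its underside, on the table. (The much larger dark oven pan at the table's edge is not it.)
- jar_a_mid (a point): Centre (half-way up) of jar A, one of four identical square glass jars: body 56 x 56 mm and 70 mm high, then a round neck and a screw cap; 113 mm high overall, so this point is 56 mm above its underside; about 0.33 kg, z up. In its pocket it has 2 mm of play each side and can turn about 4 degrees before the pocket walls hold it.
- jar_b_mid (a point): Centre (half-way up) of jar B, one of four identical square glass jars: body 56 x 56 mm and 70 mm high, then a round neck and a screw cap; 113 mm high overall, so this point is 56 mm above its underside; about 0.33 kg, z up. In its pocket it has 2 mm of play each side and can turn about 4 degrees before the pocket walls hold it.
- jar_c_mid (a point): Centre (half-way up) of jar C, one of four identical square glass jars: body 56 x 56 mm and 70 mm high, then a round neck and a screw cap; 113 mm high overall, so this point is 56 mm above its underside; about 0.33 kg, z up. In its pocket it has 2 mm of play each side and can turn about 4 degrees before the pocket walls hold it.
- jar_d_mid (a point): Centre (half-way up) of jar D, one of four identical square glass jars: body 56 x 56 mm and 70 mm high, then a round neck and a screw cap; 113 mm high overall, so this point is 56 mm above its underside; about 0.33 kg, z up. In its pocket it has 2 mm of play each side and can turn about 4 degrees before the pocket walls hold it.
- cap_a_mid (a point): Centre of the ribbed round metal cap of jar A: 46 mm diameter, 26 mm high (13 mm above and below this point; 97 mm above the jar's underside), with a low rib 36 x 5 x 3 mm across its top, along this point's x axis, that shows how far it has turned. The glass body's flat top lies 27 mm below this point. The cap never comes off in this job and carries the jar's weight, so a jar may be lifted by its cap or by its glass.
- cap_b_mid (a point): Centre of the ribbed round metal cap of jar B: 46 mm diameter, 26 mm high (13 mm above and below this point; 97 mm above the jar's underside), with a low rib 36 x 5 x 3 mm across its top, along this point's x axis, that shows how far it has turned. The glass body's flat top lies 27 mm below this point. The cap never comes off in this job and carries the jar's weight, so a jar may be lifted by its cap or by its glass.
- cap_c_mid (a point): Centre of the ribbed round metal cap of jar C: 46 mm diameter, 26 mm high (13 mm above and below this point; 97 mm above the jar's underside), with a low rib 36 x 5 x 3 mm across its top, along this point's x axis, that shows how far it has turned. The glass body's flat top lies 27 mm below this point. The cap never comes off in this job and carries the jar's weight, so a jar may be lifted by its cap or by its glass.
- cap_d_mid (a point): Centre of the ribbed round metal cap of jar D: 46 mm diameter, 26 mm high (13 mm above and below this point; 97 mm above the jar's underside), with a low rib 36 x 5 x 3 mm across its top, along this point's x axis, that shows how far it has turned. The glass body's flat top lies 27 mm below this point. The cap never comes off in this job and carries the jar's weight, so a jar may be lifted by its cap or by its glass.
- cap_a (a joint): Clockwise turn (seen from above) of the cap of jar A relative to its glass, rad; starts near 0. It turns against slight friction (0.04 N m) and stays where it is left. On a sound jar it nips up to 0.15 and stops there (springing to 0.2 at most under a firm twist; over 2 N m is wrenching it); on the one loose jar it runs on freely to 1.2, so 0.3 or more tells it for certain. Which jar is loose cannot be seen before twisting.
- cap_b (a joint): Clockwise turn (seen from above) of the cap of jar B relative to its glass, rad; starts near 0. It turns against slight friction (0.04 N m) and stays where it is left. On a sound jar it nips up to 0.15 and stops there (springing to 0.2 at most under a firm twist; over 2 N m is wrenching it); on the one loose jar it runs on freely to 1.2, so 0.3 or more tells it for certain. Which jar is loose cannot be seen before twisting.
- cap_c (a joint): Clockwise turn (seen from above) of the cap of jar C relative to its glass, rad; starts near 0. It turns against slight friction (0.04 N m) and stays where it is left. On a sound jar it nips up to 0.15 and stops there (springing to 0.2 at most under a firm twist; over 2 N m is wrenching it); on the one loose jar it runs on freely to 1.2, so 0.3 or more tells it for certain. Which jar is loose cannot be seen before twisting.
- cap_d (a joint): Clockwise turn (seen from above) of the cap of jar D relative to its glass, rad; starts near 0. It turns against slight friction (0.04 N m) and stays where it is left. On a sound jar it nips up to 0.15 and stops there (springing to 0.2 at most under a firm twist; over 2 N m is wrenching it); on the one loose jar it runs on freely to 1.2, so 0.3 or more tells it for certain. Which jar is loose cannot be seen before twisting.
- shell_1_mid (a point): Centre of a loose tart shell on the table, a bowl 72 mm across and 22 mm high; to be left alone.
- shell_2_mid (a point): Centre of a loose tart shell on the table, a bowl 72 mm across and 22 mm high; to be left alone.
- ramekin_mid (a point): Centre of a loose white ramekin, 68 mm across and 45 mm high; to be left alone.
- brush_grip (a point): Grip of a loose pastry brush lying on the table, to be left alone.

How it is judged (in metres and radians):
On the way:
1. the loose cap has run on under a clockwise twist, its jar still in its pocket (((value of joint cap_a above 0.25 rad and distance of jar_a_mid from where it was at the start of the episode below 0.015 m) or (value of joint cap_b above 0.25 rad and distance of jar_b_mid from where it was at the start of the episode below 0.015 m) or (value of joint cap_c above 0.25 rad and distance of jar_c_mid from where it was at the start of the episode below 0.015 m) or (value of joint cap_d above 0.25 rad and distance of jar_d_mid from where it was at the start of the episode below 0.015 m))), for 0.1 s.
At the end, for the whole second after the job is handed in: Every cap turned past 0.10 rad; the loose jar (cap past 0.25 rad) upright (0.08 rad), flat on the rework pan's floor, inside its walls, released, at rest; the sound jars upright in their pockets, within 12 mm of where they were; shells, ramekin and brush within 30 mm (value of joint each of cap_a, cap_b, cap_c, cap_d above 0.1 rad and value of joint any of cap_a, cap_b, cap_c, cap_d above 0.25 rad and angle between each of jar_a_mid, jar_b_mid, jar_c_mid, jar_d_mid's own z axis and vertical below 0.08 rad and linear speed of each of jar_a, jar_b, jar_c, jar_d below 0.02 m/s and ((value of joint cap_a below 0.25 rad and distance of jar_a_mid from where it was at the start of the episode below 0.012 m) or (value of joint cap_a above 0.25 rad and x of jar_a_mid in the frame of pan between -0.085 and 0.085 m and y of jar_a_mid in the frame of pan between -0.065 and 0.065 m and z of jar_a_mid in the frame of pan between 0.055 and 0.065 m)) and ((value of joint cap_b below 0.25 rad and distance of jar_b_mid from where it was at the start of the episode below 0.012 m) or (value of joint cap_b above 0.25 rad and x of jar_b_mid in the frame of pan between -0.085 and 0.085 m and y of jar_b_mid in the frame of pan between -0.065 and 0.065 m and z of jar_b_mid in the frame of pan between 0.055 and 0.065 m)) and ((value of joint cap_c below 0.25 rad and distance of jar_c_mid from where it was at the start of the episode below 0.012 m) or (value of joint cap_c above 0.25 rad and x of jar_c_mid in the frame of pan between -0.085 and 0.085 m and y of jar_c_mid in the frame of pan between -0.065 and 0.065 m and z of jar_c_mid in the frame of pan between 0.055 and 0.065 m)) and ((value of joint cap_d below 0.25 rad and distance of jar_d_mid from where it was at the start of the episode below 0.012 m) or (value of joint cap_d above 0.25 rad and x of jar_d_mid in the frame of pan between -0.085 and 0.085 m and y of jar_d_mid in the frame of pan between -0.065 and 0.065 m and z of jar_d_mid in the frame of pan between 0.055 and 0.065 m)) and distance of each of shell_1_mid, shell_2_mid, ramekin_mid, brush_grip from where it was at the start of the episode below 0.03 m); the robot touches nothing.
It fails at once if a jar is lifted out of its pocket though its cap has not been found to run on (past 0.25 rad) ((height (world z) of jar_a_mid above 0.08 m and value of joint cap_a below 0.25 rad) or (height (world z) of jar_b_mid above 0.08 m and value of joint cap_b below 0.25 rad) or (height (world z) of jar_c_mid above 0.08 m and value of joint cap_c below 0.25 rad) or (height (world z) of jar_d_mid above 0.08 m and value of joint cap_d below 0.25 rad)).
It fails at once if a jar is wrenched or pushed hard against the carrier (over 80 N) (contact force between any of jar_a, jar_b, jar_c, jar_d and carrier above 80 N).
It fails at once if a jar is banged down in the pan (over 60 N) (contact force between any of jar_a, jar_b, jar_c, jar_d and pan above 60 N).
It also fails if it takes over 59 s, if anything falls off the work surface, if the arm or the gripper's body presses on something with over 40 N, if the wrist force passes 120 N, or if a joint passes its speed limit or range.

## Working session

There is one attempt and no reset: what is moved stays moved. The work goes in short steps, Python scripts to look and compute and a tool call to move; the robot and the scene stay as the last step left them, time stands still between calls to the robot, and variables do not carry over. Pictures are saved under pics/ and viewed, and the job is handed in when it is done.

Besides the shell and the picture viewer there is one more tool, called after "Request:" in YAML: its name, and indented under it one key for each argument. drive_tool: Moves the arm, as the interface text tells. Its arguments: {"type":"object","properties":{"series":{"type":"array","items":{"type":"array"}},"squeeze":{"type":"number"}},"required":["series"]}

```bash
mkdir -p pics; python3 - <<'E'
from workcell import env
import cv2
s=env.state()
for k,v in s.items(): print(k,v)
for n in ["scene","top","wrist"]:
    f=env.grab_frame(n); cv2.imwrite(f"pics/{n}0.png",f["image"][:,:,::-1])
    print(n,f["K"],f["k1"],f["origin"],f["orientation"])
E
```

```text
time_s 0.0
qpos [-7.40844975e+01  1.83530116e+01  8.97068030e+01  2.37237602e-04
  7.20411199e+01 -1.14377296e+00]
qvel [-0.00247225 -0.03965885 -0.04939589  0.05323672  0.01732075 -0.06861892]
effort [ 2.63132279e-03 -4.12456119e+01 -2.31973028e+01  7.34082260e-02
  4.57558560e-02 -1.63805580e-04]
ee_pos [ 168.57010276 -549.22078092  213.10382774]
ee_rot [-1.79997760e+02  1.00909974e-01 -7.29407959e+01]
force [ 0.75045159  0.02258692 -0.02257642]
torque [-0.0062487   0.01674892  0.01818862]
gripper_width 91.30070310239557
scene [[394.41196265   0.         248.52201277]
 [  0.         394.41196265 182.71011934]
 [  0.           0.           1.        ]] -0.10584852249529858 [900.46401958 539.53493049 771.65900121] [-140.15049228   -0.91942881  146.13923239]
top [[355.52645374   0.         254.4714984 ]
 [  0.         355.52645374 192.03194871]
 [  0.           0.           1.        ]] -0.03763809500332228 [ 459.81640987   60.28436183 1147.7747684 ] [-173.59136974    1.38692001  -90.91894526]
wrist [[315.55302756   0.         254.50457924]
 [  0.         315.55302756 197.07396487]
 [  0.           0.           1.        ]] -0.08195887653592449 [ 245.19176307 -526.34387064  384.08788244] [ 1.63516885e+02  1.00757715e-01 -7.29574315e+01]
```

View pics/scene0.png

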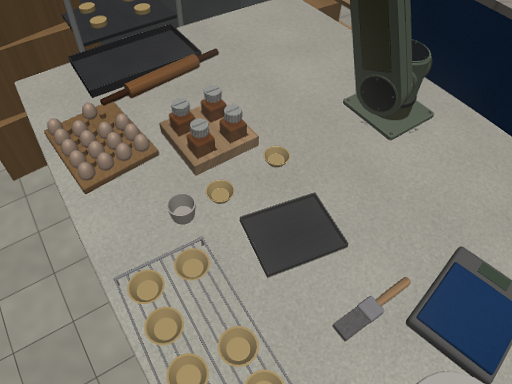

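View pics/top0.png

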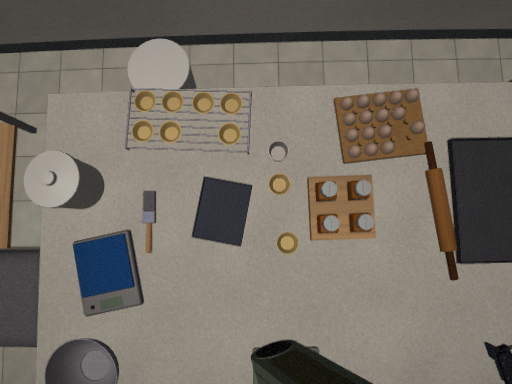

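View pics/wrist0.png

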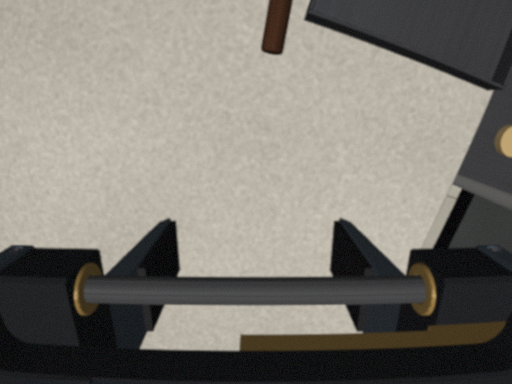

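The top view shows the carrier with 4 capped jars around (341,207), the rework pan at (222,211), shells at (279,184) and (287,243), the ramekin at (278,151) and the brush at (149,220). The wrist view shows only table. I'll zoom in for corners.

```bash
cat > h.py <<'E'
import numpy as np, cv2
from scipy.spatial.transform import Rotation as R
def pose(f):
    return np.array(f["origin"]), R.from_euler('xyz',f["orientation"],degrees=True).as_matrix()
def proj(f,P):
    o,M=pose(f); c=(np.atleast_2d(P)-o)@M
    s=c[:,:2]/c[:,2:]; r2=(s**2).sum(1,keepdims=True); s=s*(1+f["k1"]*r2)
    return s@np.array(f["K"])[:2,:2].T+np.array(f["K"])[:2,2]
def ray(f,uv):
    K=np.array(f["K"]); d=(np.atleast_2d(uv).astype(float)-K[:2,2])/[K[0,0],K[1,1]]
    s=d.copy()
    for _ in range(20): s=d/(1+f["k1"]*(s**2).sum(1,keepdims=True))
    o,M=pose(f); return o,np.c_[s,np.ones(len(s))]@M.T
def at_z(f,uv,z):
    o,d=ray(f,uv); return o+d*((z-o[2])/d[:,2])[:,None]
def crop(img,x0,y0,w,h,k,name):
    c=cv2.resize(img[y0:y0+h,x0:x0+w,::-1],None,fx=k,fy=k,interpolation=cv2.INTER_CUBIC); cv2.imwrite(name,c)
E
python3 - <<'E'
from h import *
from workcell import env
import pickle
F={n:env.grab_frame(n) for n in ["scene","top"]}
pickle.dump(F,open("F0.pkl","wb"))
crop(F["top"]["image"],290,160,100,95,6,"pics/t_car.png")
crop(F["top"]["image"],180,160,130,100,6,"pics/t_pan.png")
crop(F["scene"]["image"],150,75,120,100,6,"pics/s_car.png")
E
```

```text
(no output)
```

View pics/t_car.png

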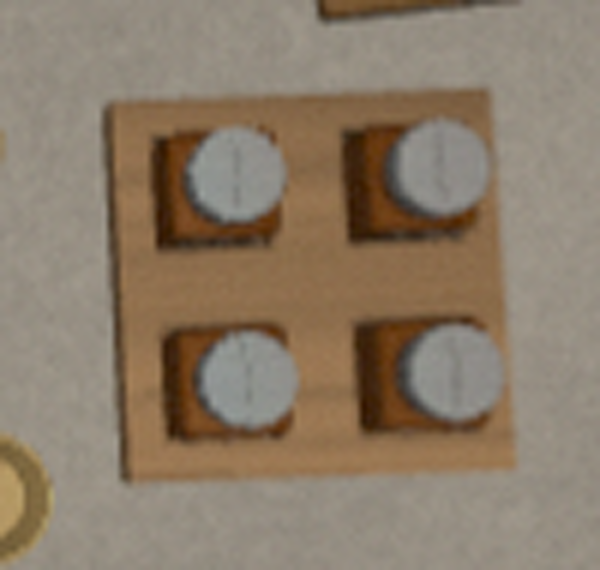

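View pics/t_pan.png

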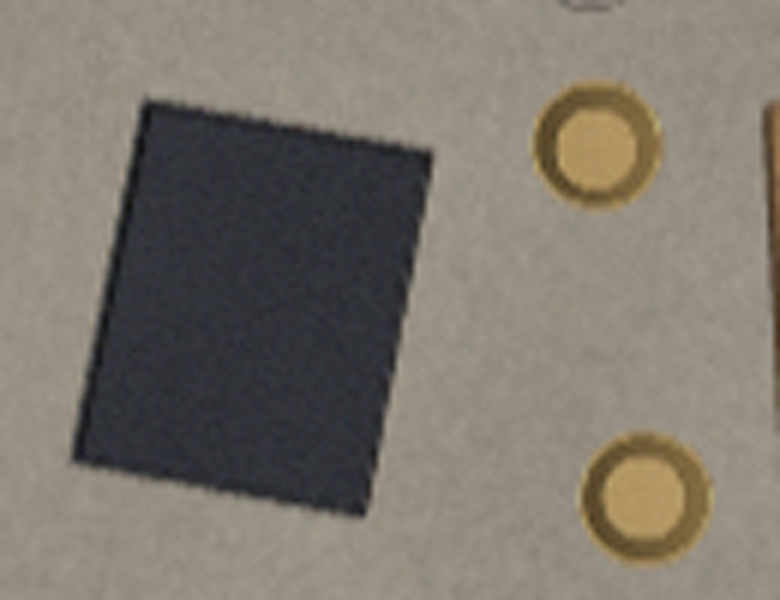

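View pics/s_car.png

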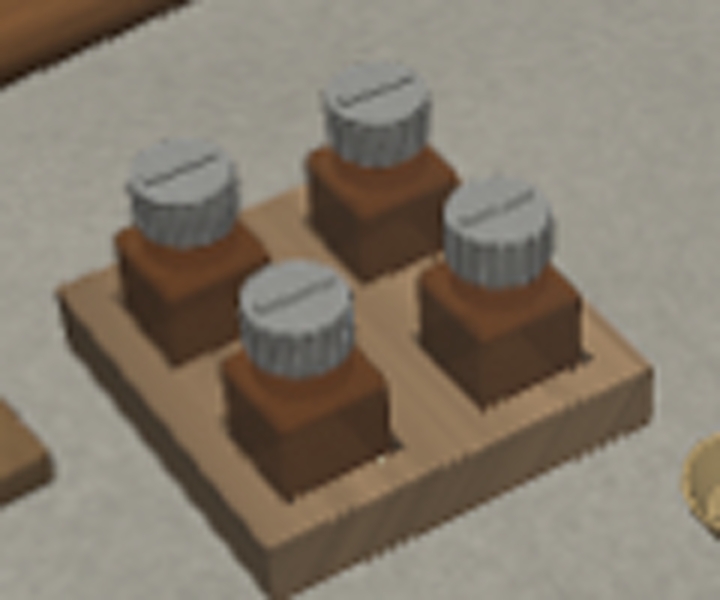

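```bash
python3 - <<'E'
from h import *
import pickle
F=pickle.load(open("F0.pkl","rb"));T=F["top"];S=F["scene"]
c=lambda a,x0,y0:(np.array(a)+.5)/6-.5+[x0,y0]
np.set_printoptions(precision=1,suppress=True)
C=at_z(T,c([(108,104),(490,90),(517,467),(127,480)],290,160),36); print("carrier",C,C.mean(0))
print(np.linalg.norm(C-np.roll(C,1,0),axis=1))
for i in range(4):
    d=C[(i+1)%4]-C[i]; print(np.degrees(np.arctan2(d[1],d[0])))
capT=at_z(T,c([(237,174),(439,168),(247,380),(453,372)],290,160),116); print("capsT",capT)
capS=at_z(S,c([(377,86),(183,165),(498,206),(297,290)],150,75),116); print("capsS",capS)
P=at_z(T,c([(147,101),(432,151),(365,517),(75,461)],180,160),16); print("pan",P,P.mean(0))
print(np.linalg.norm(P-np.roll(P,1,0),axis=1))
for i in range(4):
    d=P[(i+1)%4]-P[i]; print(np.degrees(np.arctan2(d[1],d[0])))
print("carS",at_z(S,c([(62,292),(265,548),(652,370)],150,75),36))
print("shells",at_z(T,c([(597,146),(645,498)],180,160),22), at_z(T,[(278,151),(149,220)],20))
print(at_z(T,[(270,350)],0))
# rib ends
print(at_z(T,c([(236,140),(237,210),(437,130),(441,205),(248,335),(248,405),(456,340),(457,405)],290,160),119))
E
```

```text
carrier [[ 630.   -83.1   36. ]
 [ 633.6 -283.9   36. ]
 [ 436.9 -287.7   36. ]
 [ 433.8  -86.6   36. ]] [ 533.6 -185.3   36. ]
[196.2 200.9 196.8 201.2]
-88.96720478808763
-178.89846614417743
90.86100404522787
1.0154485386798195
capsT [[ 582.2 -134.2  116. ]
 [ 583.2 -232.4  116. ]
 [ 482.4 -135.2  116. ]
 [ 484.4 -234.2  116. ]]
capsS [[ 484.  -238.5  116. ]
 [ 583.7 -236.   116. ]
 [ 483.2 -137.1  116. ]
 [ 581.9 -136.8  116. ]]
pan [[641.3 247.8  16. ]
 [611.1  94.5  16. ]
 [417.6 132.8  16. ]
 [449.2 286.3  16. ]] [529.8 190.3  16. ]
[195.9 156.2 197.2 156.7]
-101.13246565785967
168.83008880688504
78.3900722973406
-11.320847176909195
carS [[ 635.3 -278.2   36. ]
 [ 633.4  -84.9   36. ]
 [ 435.4  -85.2   36. ]]
shells [[611.3   6.6  22. ]
 [425.4 -14.1  22. ]] [[718.9   7.4  20. ]
 [503.2 424.5  20. ]]
[[93.3 45.6  0. ]]
[[ 598.4 -133.8  119. ]
 [ 564.3 -133.   119. ]
 [ 601.5 -231.5  119. ]
 [ 564.9 -231.6  119. ]
 [ 503.8 -135.9  119. ]
 [ 470.4 -134.6  119. ]
 [ 499.6 -235.6  119. ]
 [ 468.5 -234.5  119. ]]
```

```bash
cat > go.py <<'E'
import sys
from h import *
from workcell import env
# usage: go.py x y z [yaw]
def go(x,y,z,yaw=None):
    s=env.state(); p=np.array(s["ee_pos"]); M=R.from_euler('xyz',s["ee_rot"],degrees=True)
    d=M.inv().apply(np.array([x,y,z])-p)
    np.set_printoptions(precision=3,suppress=True)
    print("pos",p,"rot",np.array(s["ee_rot"]),"t",s["time_s"],"w",s["gripper_width"],"F",np.array(s["force"]),"T",np.array(s["torque"]),"q",np.array(s["qpos"]))
    print("shift",d)
    if yaw is not None: print("turn",(M.inv()*R.from_euler('xyz',[180,0,yaw],degrees=True)).as_rotvec())
if __name__=="__main__": go(*map(float,sys.argv[1:]))
E
python3 go.py 484.3 -236.3 150 -73
```

```text
pos [ 168.642 -549.481  213.563] rot [179.999   0.046 -72.937] t 0.25 w 91.274656091196 F [ 0.241 -0.295  0.65 ] T [ 0.02  -0.03  -0.048] q [-74.083  18.332  89.67   -0.002  72.043  -1.145]
shift [-206.726 -393.658   63.72 ]
turn [0.    0.001 0.001]
```

Request:
drive_tool:
  series:
    - [0,[-20,-38,0],[0,0,0]]
    - [0,[-40,-77,0],[0,0,0]]
    - [0,[-61,-116,10],[0,0,0]]
    - [0,[-82,-156,20],[0,0,0]]
    - [0,[-103,-196,30],[0,0,0]]
  squeeze: 10

```text
time_s: 0.75
ee_pos: [326.8, -392.4, 183.7]
ee_rot: [-180.0, -0.0, -73.0]
force: [0.2, -0.3, -0.5]
gripper_width: 90.9
```

Request:
drive_tool:
  series:
    - [0,[-21,-40,8],[0,0,0]]
    - [0,[-42,-80,16],[0,0,0]]
    - [0,[-63,-120,24],[0,0,0]]
    - [0,[-84,-160,30],[0,0,0]]
    - [0,[-103,-197,33],[0,0,0]]

```text
time_s: 1.25
ee_pos: [484.9, -235.6, 150.4]
ee_rot: [180.0, 0.0, -72.9]
force: [0.7, -0.3, -0.1]
gripper_width: 91.1
```

```bash
python3 go.py 484.3 -236.3 88 -73; python3 - <<'E'
from h import *
from workcell import env
f=env.grab_frame("wrist"); cv2.imwrite("pics/w1.png",f["image"][:,:,::-1])
f=env.grab_frame("top"); crop(f["image"],270,140,130,100,6,"pics/t1.png")
E
```

```text
pos [ 484.901 -235.624  150.39 ] rot [179.968   0.029 -72.908] t 1.25 w 91.1288407785811 F [ 0.681 -0.319 -0.104] T [-0.06   0.019 -0.012] q [-27.138  17.953  99.921  -0.001  62.17   45.771]
shift [ 0.501  0.738 62.391]
turn [0.001 0.001 0.002]
```

View pics/w1.png

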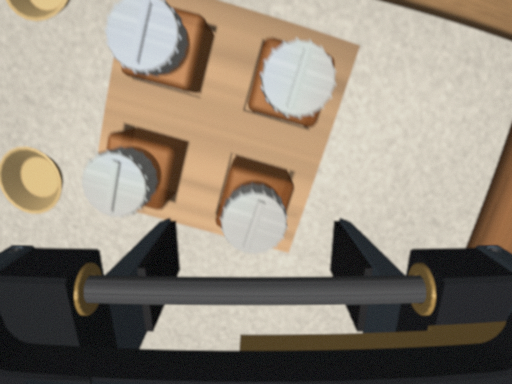

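View pics/t1.png

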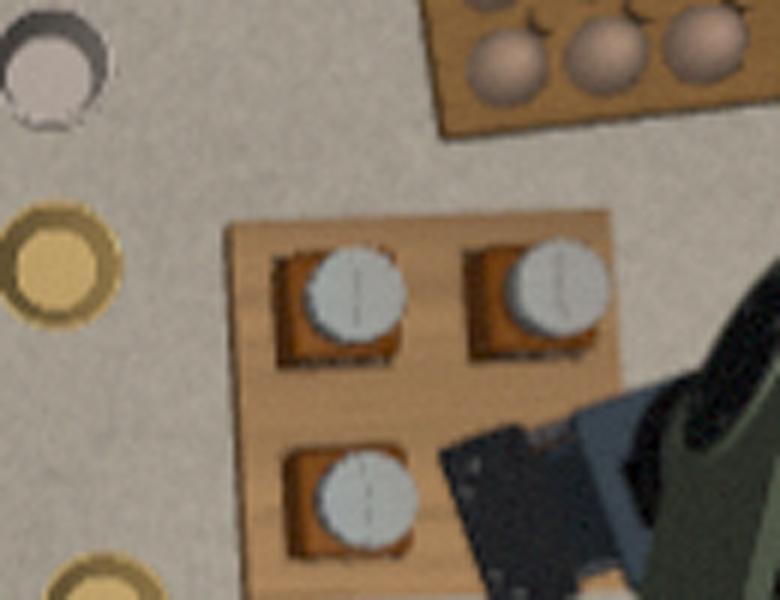

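Wrist view: the caps sit at px (254,218), (122,180), (297,78), (147,35). The near cap is centred between the fingers at column 254. Checking positions from the wrist rays.

```bash
python3 - <<'E'
from h import *
from workcell import env
f=env.grab_frame("wrist")
print(at_z(f,[(254,219),(115,182),(298,79),(145,36)],116).round(1))
E
```

```text
[[ 490.  -233.   116. ]
 [ 487.1 -134.8  116. ]
 [ 585.9 -231.6  116. ]
 [ 582.8 -134.7  116. ]]
```

Request:
drive_tool:
  series:
    - [0,[0,-1,20],[0,0,0]]
    - [0,[0,-1,42],[0,0,0]]
    - [0,[0,-1,58],[0,0,0]]
    - [0,[0,-1,63],[0,0,0]]
    - [0,[0,-1,63],[0,0,0]]

```text
time_s: 1.9
ee_pos: [484.0, -237.8, 87.6]
ee_rot: [179.9, 0.0, -73.0]
force: [-0.2, -0.1, -0.2]
gripper_width: 91.4
```

Request:
drive_tool:
  series:
    - [1,[0,0,0],[0,0,0]]
    - [1,[0,0,0],[0,0,0]]
    - [1,[0,0,0],[0,0,0]]
    - [1,[0,0,0],[0,0,0]]
    - [1,[0,0,0],[0,0,0]]
  squeeze: 10

```text
time_s: 2.4
ee_pos: [485.1, -237.2, 88.2]
ee_rot: [-180.0, -0.0, -72.9]
force: [-0.3, -0.6, 0.6]
gripper_width: 54.3
```

```bash
python3 go.py 484.3 -236.3 88 -73
```

```text
pos [ 485.065 -237.203   88.217] rot [-179.98    -0.026  -72.933] t 2.4 w 54.29211334419015 F [-0.299 -0.626  0.622] T [-0.02  -0.002  0.005] q [-27.277  21.616 104.581  -0.005  53.771  45.659]
shift [-1.088  0.467  0.217]
turn [-0.    -0.     0.001]
```

Request:
drive_tool:
  series:
    - [1,[0,0,0],[0,0,0]]
    - [1,[0,0,0],[0,0,0]]
    - [1,[0,0,0],[0,0,0]]
    - [1,[0,0,0],[0,0,0.05]]
    - [1,[0,0,0],[0,0,0.1]]

```text
time_s: 2.9
ee_pos: [485.3, -237.2, 88.0]
ee_rot: [-180.0, -0.0, -78.8]
force: [0.4, -0.0, -0.5]
gripper_width: 45.7
```

```bash
python3 go.py 484.3 -236.3 88 -73
```

```text
pos [ 485.307 -237.245   88.001] rot [-179.958   -0.033  -78.772] t 2.9 w 45.71132051688386 F [ 0.423 -0.023 -0.528] T [ 0.149 -0.098  0.075] q [-27.272  21.639 104.581   0.001  53.726  51.5  ]
shift [-1.123  0.803 -0.   ]
turn [-0.001 -0.001 -0.101]
```

Request:
drive_tool:
  series:
    - [1,[0,0,0],[0,0,0.05]]
    - [1,[0,0,0],[0,0,0.1]]
    - [1,[0,0,0],[0,0,0.15]]
    - [1,[0,0,0],[0,0,0.15]]
    - [1,[0,0,0],[0,0,0.15]]

```text
time_s: 3.4
ee_pos: [484.3, -236.6, 87.8]
ee_rot: [179.9, 0.1, -87.2]
force: [-2.1, 3.6, 2.4]
gripper_width: 45.7
```

```bash
python3 go.py 484.3 -236.3 88 -73
```

```text
pos [ 484.268 -236.594   87.829] rot [179.916   0.063 -87.199] t 3.4 w 45.70379730786214 F [-2.11   3.589  2.391] T [0.688 0.434 0.193] q [-27.269  21.627 104.632   0.016  53.845  59.92 ]
shift [-0.292 -0.047 -0.17 ]
turn [ 0.001  0.001 -0.248]
```

Request:
drive_tool:
  series:
    - [1,[0,0,0],[0,0,0.05]]
    - [1,[0,0,0],[0,0,0.1]]
    - [1,[0,0,0],[0,0,0.15]]
    - [1,[0,0,0],[0,0,0.15]]
    - [1,[0,0,0],[0,0,0.15]]

```text
time_s: 3.9
ee_pos: [484.7, -236.7, 87.7]
ee_rot: [180.0, 0.0, -95.8]
force: [-0.8, 3.9, 0.7]
gripper_width: 45.9
```

```bash
python3 go.py 484.3 -236.3 88 -73
```

```text
pos [ 484.66  -236.725   87.709] rot [179.957   0.043 -95.783] t 3.9 w 45.92292797603277 F [-0.832  3.899  0.732] T [0.752 0.28  0.13 ] q [-27.269  21.644 104.624   0.03   53.787  68.496]
shift [-0.387  0.401 -0.29 ]
turn [ 0.001  0.001 -0.398]
```

```bash
python3 - <<'E'
from h import *
from workcell import env
f=env.grab_frame("wrist"); cv2.imwrite("pics/w2.png",f["image"][:,:,::-1])
E
```

```text
(no output)
```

View pics/w2.png

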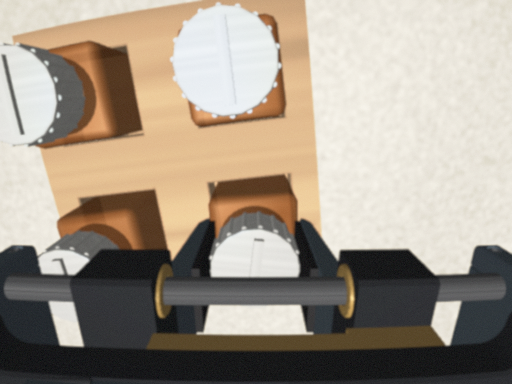

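```bash
python3 - <<'E'
from h import *
from workcell import env
f=env.grab_frame("wrist"); crop(f["image"],190,180,130,130,5,"pics/w2z.png")
E
```

```text
(no output)
```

View pics/w2z.png

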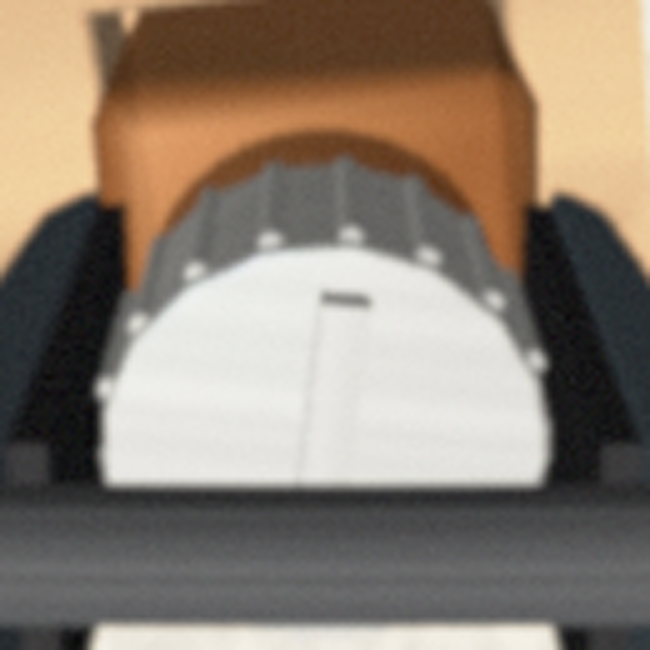

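```bash
python3 - <<'E'
from h import *
from workcell import env
f=env.grab_frame("wrist")
c=lambda a,x0,y0,k:(np.array(a)+.5)/k-.5+[x0,y0]
for ed in ([(320,300),(297,485)],[(370,300),(352,485)]):
    p=at_z(f,c(ed,190,180,5),119); d=p[0]-p[1]; print(p.round(1),np.degrees(np.arctan2(d[1],d[0])))
img=cv2.imread("pics/w1.png")[:,:,::-1]
crop(img,205,170,100,100,6,"pics/w1z.png")
E
```

```text
[[ 502.1 -238.6  119. ]
 [ 482.2 -234.3  119. ]] -12.380778908622217
[[ 501.6 -243.4  119. ]
 [ 481.6 -239.7  119. ]] -10.41065845024781
```

View pics/w1z.png

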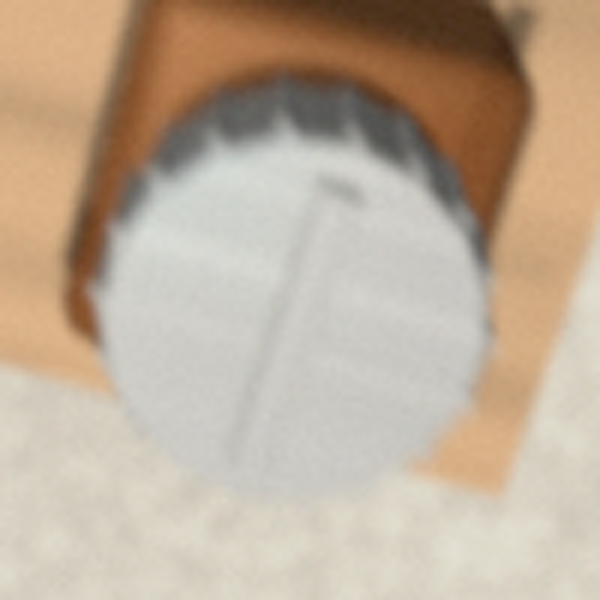

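```bash
cat > ribw.py <<'E'
from h import *
def wf(f,s,p2,yaw2):
    "wrist frame as it was at tool pose p2,yaw2 (tool down)"
    p=np.array(s["ee_pos"]);M=R.from_euler('xyz',s["ee_rot"],degrees=True)
    o=np.array(f["origin"]);C=R.from_euler('xyz',f["orientation"],degrees=True)
    M2=R.from_euler('xyz',[180,0,yaw2],degrees=True)
    g=dict(f);g["origin"]=np.array(p2)+M2.apply(M.inv().apply(o-p));g["orientation"]=(M2*M.inv()*C).as_euler('xyz',degrees=True)
    return g
def ang(f,a,b,z=119):
    p=at_z(f,[a,b],z);d=p[0]-p[1];return np.degrees(np.arctan2(d[1],d[0])),p.round(1)
E
python3 - <<'E'
from ribw import *
from workcell import env
f=env.grab_frame("wrist");s=env.state()
c=lambda a,x0,y0,k:(np.array(a)+.5)/k-.5+[x0,y0]
g=wf(f,s,[484.9,-235.62,150.39],-72.91)
e=c([(318,185),(235,465)],205,170,6);print(ang(g,*e))
# glass near edge direction now (top edge of glass body, rear) 
E
```

```text
(np.float64(1.41248620403352), array([[ 502.8, -232.8,  119. ],
       [ 467.1, -233.6,  119. ]]))
```

Request:
drive_tool:
  series:
    - [1,[0,0,0],[0,0,0]]
    - [1,[0,0,0],[0,0,0.04]]
    - [1,[0,0,0],[0,0,0.08]]
    - [1,[0,0,0],[0,0,0.12]]
    - [1,[0,0,0],[0,0,0.12]]
  squeeze: 20

```text
time_s: 4.6
ee_pos: [485.1, -237.0, 87.8]
ee_rot: [-180.0, 0.0, -102.7]
force: [-0.5, 4.5, -1.8]
gripper_width: 45.4
```

```bash
python3 go.py 484.3 -236.3 88 -73;python3 - <<'E'
from h import *
from workcell import env
f=env.grab_frame("wrist"); crop(f["image"],190,180,130,130,5,"pics/w3z.png")
E
```

```text
pos [ 485.102 -236.971   87.843] rot [-179.987    0.007 -102.68 ] t 4.6 w 45.44861332488634 F [-0.461  4.514 -1.772] T [0.979 0.104 0.426] q [-27.262  21.645 104.599   0.013  53.746  75.41 ]
shift [-0.479  0.929 -0.158]
turn [-0.     0.    -0.518]
```

View pics/w3z.png

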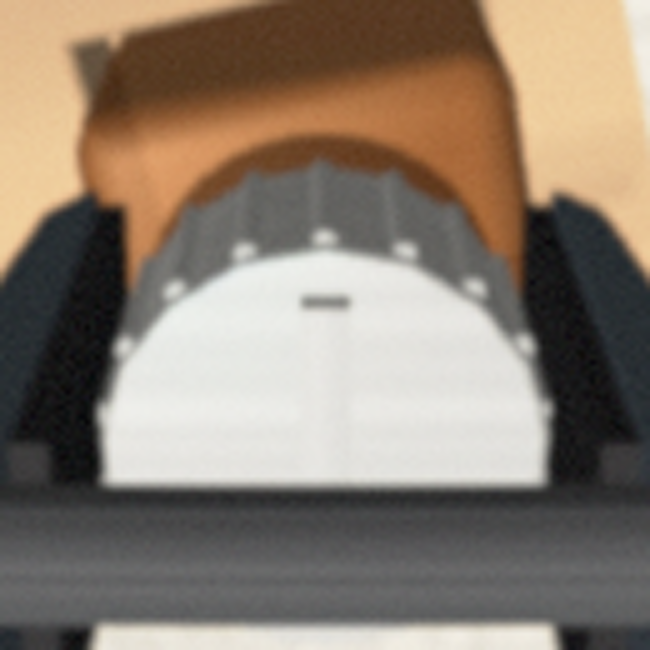

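Request:
drive_tool:
  series:
    - [0,[0,0,0],[0,0,0]]
    - [0,[0,0,0],[0,0,0]]
    - [0,[0,0,0],[0,0,0]]
    - [0,[0,0,-30],[0,0,-0.1]]
    - [0,[0,0,-62],[0,0,-0.22]]
  squeeze: 15

```text
time_s: 5.15
ee_pos: [484.5, -237.5, 150.0]
ee_rot: [179.9, 0.0, -89.9]
force: [1.1, -0.4, 0.3]
gripper_width: 82.6
```

```bash
python3 go.py 585 -234.3 150 -75
```

```text
pos [ 484.482 -237.512  149.97 ] rot [179.9     0.006 -89.878] t 5.15 w 82.64483983414567 F [ 1.102 -0.427  0.296] T [-0.062 -0.046 -0.011] q [-27.312  18.037  99.861  -0.046  62.193  62.588]
shift [  -2.999 -100.525   -0.205]
turn [ 0.002  0.    -0.26 ]
```

Request:
drive_tool:
  series:
    - [0,[-1,-33,0],[0,0,-0.13]]
    - [0,[-2,-67,0],[0,0,-0.26]]
    - [0,[-3,-100,0],[0,0,-0.26]]
    - [0,[-3,-100,25],[0,0,-0.26]]
    - [0,[-3,-100,55],[0,0,-0.26]]

```text
time_s: 5.65
ee_pos: [587.4, -235.4, 95.6]
ee_rot: [-179.8, -0.2, -75.2]
force: [-0.3, 0.2, 0.1]
gripper_width: 91.3
```

```bash
python3 go.py 585 -234.3 88 -75;python3 - <<'E'
from h import *
from workcell import env
f=env.grab_frame("wrist"); cv2.imwrite("pics/w4.png",f["image"][:,:,::-1])
E
```

```text
pos [ 587.405 -235.407   95.636] rot [-179.774   -0.228  -75.189] t 5.65 w 91.32970992893955 F [-0.316  0.166  0.054] T [0.021 0.03  0.007] q [-22.858  28.429  91.425  -0.049  59.827  52.355]
shift [-1.715  2.072  7.622]
turn [-0.004 -0.004 -0.003]
```

View pics/w4.png

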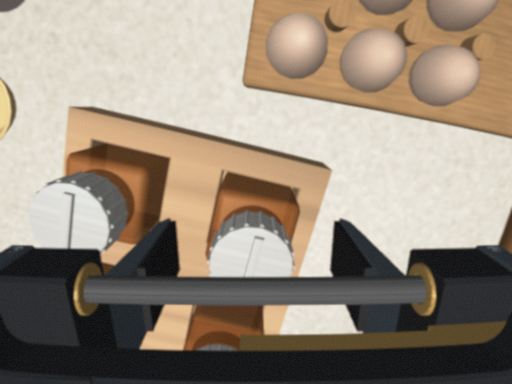

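The cap of the second jar is centred between the fingers at (252,255), rib top at (258,239).

Request:
drive_tool:
  series:
    - [1,[0,0,4],[0,0,0]]
    - [1,[0,0,7],[0,0,0]]
    - [1,[0,0,7],[0,0,0]]
    - [1,[0,0,7],[0,0,0]]
    - [1,[0,0,7],[0,0,0]]
  squeeze: 15

```text
time_s: 6.2
ee_pos: [585.4, -234.7, 89.1]
ee_rot: [-179.9, -0.1, -75.2]
force: [0.3, -0.3, 0.6]
gripper_width: 54.1
```

Request:
drive_tool:
  series:
    - [1,[0,0,0],[0,0,0]]
    - [1,[0,0,0],[0,0,0]]
    - [1,[0,0,0],[0,0,0]]
    - [1,[0,0,0],[0,0,0.05]]
    - [1,[0,0,0],[0,0,0.1]]

```text
time_s: 6.7
ee_pos: [585.2, -234.3, 88.6]
ee_rot: [-180.0, -0.0, -81.1]
force: [-1.7, 1.2, 4.1]
gripper_width: 45.6
```

```bash
python3 go.py 585 -234.3 88 -75
```

```text
pos [ 585.17  -234.29    88.605] rot [-179.959   -0.018  -81.064] t 6.7 w 45.60265713390413 F [-1.726  1.172  4.098] T [ 0.232  0.17  -0.023] q [-22.869  28.737  92.026   0.007  59.193  58.191]
shift [-0.017  0.17   0.605]
turn [-0.001 -0.    -0.106]
```

Request:
drive_tool:
  series:
    - [1,[0,0,0],[0,0,0.05]]
    - [1,[0,0,0],[0,0,0.1]]
    - [1,[0,0,0],[0,0,0.15]]
    - [1,[0,0,0],[0,0,0.2]]
    - [1,[0,0,0],[0,0,0.2]]

```text
time_s: 7.2
ee_pos: [585.0, -234.3, 88.4]
ee_rot: [-180.0, -0.0, -92.3]
force: [-0.8, -0.1, 4.2]
gripper_width: 45.3
```

```bash
python3 go.py 585 -234.3 88 -75;python3 - <<'E'
from h import *
from workcell import env
f=env.grab_frame("wrist"); cv2.imwrite("pics/w5.png",f["image"][:,:,::-1])
E
```

```text
pos [ 584.962 -234.293   88.36 ] rot [-179.996   -0.018  -92.346] t 7.2 w 45.25480569422849 F [-0.814 -0.112  4.183] T [0.28  0.192 0.374] q [-22.865  28.751  92.041  -0.017  59.198  69.49 ]
shift [ 0.005 -0.038  0.36 ]
turn [-0.    -0.    -0.303]
```

View pics/w5.png

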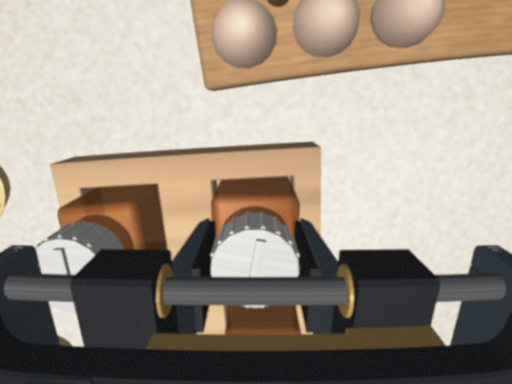

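```bash
python3 - <<'E'
from h import *
crop(cv2.imread("pics/w4.png")[:,:,::-1],190,180,130,130,4,"/tmp/a.png");crop(cv2.imread("pics/w5.png")[:,:,::-1],190,180,130,130,4,"/tmp/b.png")
cv2.imwrite("pics/w45z.png",cv2.resize(np.hstack([cv2.imread("/tmp/a.png"),cv2.imread("/tmp/b.png")]),(800,400)))
E
```

```text
(no output)
```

View pics/w45z.png

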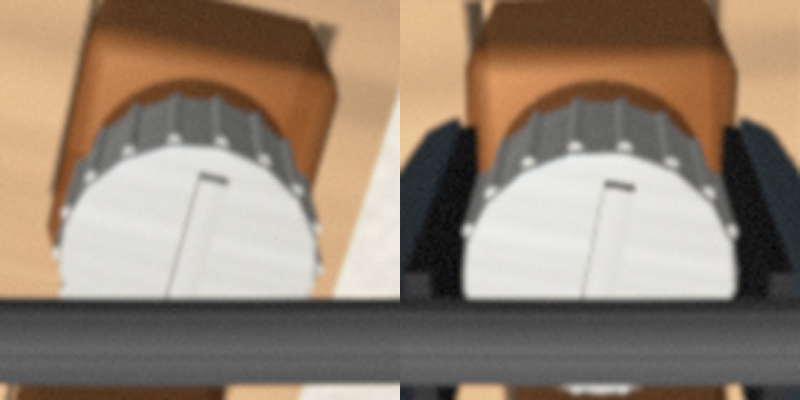

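```bash
python3 - <<'E'
from ribw import *
from workcell import env
f=env.grab_frame("wrist");s=env.state()
c=lambda a,x0,y0,k:(np.array(a)+.5)/k-.5+[x0,y0]
g=wf(f,s,[587.4,-235.4,95.6],-75.19);k=400/130
print(ang(g,*c([(199,178),(168,297)],190,180,k)));print(ang(f,*c([(205,185),(183,297)],190,180,k)))
E
```

```text
(np.float64(1.3353211080348155), array([[ 602. , -231.9,  119. ],
       [ 579.1, -232.4,  119. ]]))
(np.float64(-12.446106589608657), array([[ 601.9, -236.3,  119. ],
       [ 582.1, -231.9,  119. ]]))
```

Rib stopped at 14° with torque at 0.37 N m, so this jar is sound. On to jar 3 at (583,-135).

Request:
drive_tool:
  series:
    - [0,[0,0,0],[0,0,0]]
    - [0,[0,0,0],[0,0,0]]
    - [0,[0,0,0],[0,0,0]]
    - [0,[0,0,-30],[0,0,-0.1]]
    - [0,[0,0,-62],[0,0,-0.2]]

```text
time_s: 7.8
ee_pos: [584.1, -234.2, 149.0]
ee_rot: [179.8, 0.1, -80.7]
force: [-0.1, -0.2, 0.4]
gripper_width: 82.7
```

```bash
python3 go.py 583.5 -134.7 150 -75
```

```text
pos [ 584.076 -234.192  149.038] rot [179.82    0.103 -80.738] t 7.8 w 82.67768387984846 F [-0.089 -0.182  0.421] T [ 0.028 -0.03  -0.054] q [-22.891  25.796  87.556  -0.009  66.854  57.85 ]
shift [-98.289 -15.442  -0.834]
turn [ 0.003  0.002 -0.1  ]
```

Request:
drive_tool:
  series:
    - [0,[-33,-5,0],[0,0,-0.05]]
    - [0,[-66,-10,0],[0,0,-0.1]]
    - [0,[-98,-15,0],[0,0,-0.1]]
    - [0,[-98,-15,25],[0,0,-0.1]]
    - [0,[-98,-15,52],[0,0,-0.1]]

```text
time_s: 8.3
ee_pos: [585.3, -134.4, 98.4]
ee_rot: [-179.8, -0.1, -75.1]
force: [-0.2, 0.6, -0.0]
gripper_width: 91.1
```

```bash
python3 go.py 583.5 -134.7 88 -75;python3 - <<'E'
from h import *
from workcell import env
f=env.grab_frame("wrist"); cv2.imwrite("pics/w6.png",f["image"][:,:,::-1])
crop(f["image"],190,180,130,130,4,"pics/w6z.png")
E
```

```text
pos [ 585.32  -134.399   98.376] rot [-179.836   -0.101  -75.125] t 8.3 w 91.10884573904839 F [-0.224  0.568 -0.016] T [-0.037  0.047 -0.03 ] q [-14.024  25.732  95.769  -0.011  58.307  61.106]
shift [-0.194  1.866 10.37 ]
turn [-0.003 -0.002 -0.002]
```

View pics/w6.png

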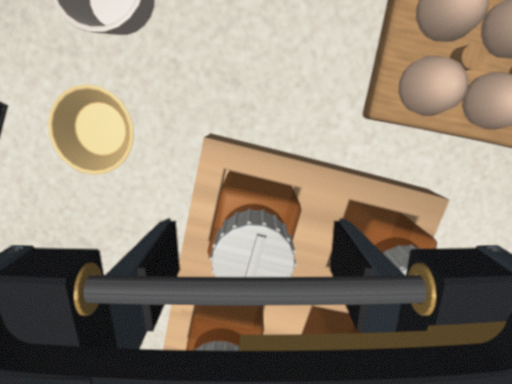

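Jar 3's cap is centred at (253,254). Closing and twisting.

Request:
drive_tool:
  series:
    - [1,[0,0,6],[0,0,0]]
    - [1,[0,0,10],[0,0,0]]
    - [1,[0,0,10],[0,0,0]]
    - [1,[0,0,10],[0,0,0]]
    - [1,[0,0,10],[0,0,0]]
  squeeze: 15

```text
time_s: 8.85
ee_pos: [584.9, -135.6, 88.8]
ee_rot: [-179.9, -0.1, -75.2]
force: [-0.3, 0.7, 0.1]
gripper_width: 53.8
```

Request:
drive_tool:
  series:
    - [1,[0,0,0],[0,0,0]]
    - [1,[0,0,0],[0,0,0]]
    - [1,[0,0,0],[0,0,0]]
    - [1,[0,0,0],[0,0,0.05]]
    - [1,[0,0,0],[0,0,0.1]]

```text
time_s: 9.35
ee_pos: [584.6, -135.0, 88.5]
ee_rot: [-180.0, -0.0, -81.1]
force: [-0.4, 2.3, 4.5]
gripper_width: 45.9
```

Request:
drive_tool:
  series:
    - [1,[0,0,0],[0,0,0.05]]
    - [1,[0,0,0],[0,0,0.1]]
    - [1,[0,0,0],[0,0,0.15]]
    - [1,[0,0,0],[0,0,0.2]]
    - [1,[0,0,0],[0,0,0.2]]

```text
time_s: 9.85
ee_pos: [584.5, -135.3, 88.4]
ee_rot: [-180.0, -0.0, -92.4]
force: [-0.0, 1.4, 3.9]
gripper_width: 45.5
```

```bash
python3 go.py 583.5 -134.7 88 -75;python3 - <<'E'
from h import *
from workcell import env
f=env.grab_frame("wrist"); cv2.imwrite("pics/w7.png",f["image"][:,:,::-1])
crop(f["image"],190,180,130,130,4,"/tmp/b.png")
cv2.imwrite("pics/w67z.png",cv2.resize(np.hstack([cv2.imread("pics/w6z.png"),cv2.imread("/tmp/b.png")]),(800,400)))
E
```

```text
pos [ 584.54  -135.262   88.445] rot [-179.962   -0.015  -92.413] t 9.85 w 45.4605234258015 F [-0.038  1.364  3.863] T [0.209 0.222 0.018] q [-14.123  26.325  96.397  -0.008  57.237  78.293]
shift [-0.517  1.063  0.445]
turn [-0.001 -0.    -0.304]
```

View pics/w67z.png

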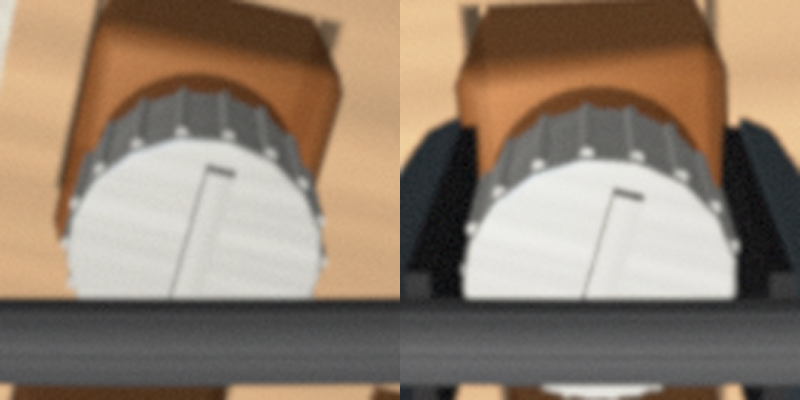

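Torque is about 0.02 N m and the rib follows the tool, so this cap runs on. I'll twist further to be sure.

Request:
drive_tool:
  series:
    - [1,[0,0,0],[0,0,0.08]]
    - [1,[0,0,0],[0,0,0.16]]
    - [1,[0,0,0],[0,0,0.24]]
    - [1,[0,0,0],[0,0,0.3]]
    - [1,[0,0,0],[0,0,0.3]]

```text
time_s: 10.4
ee_pos: [584.3, -135.6, 88.3]
ee_rot: [-180.0, -0.0, -109.5]
force: [-1.9, 0.1, 4.9]
gripper_width: 45.5
```

```bash
python3 go.py 583.5 -134.7 88 -75;python3 - <<'E'
from h import *
from workcell import env
f=env.grab_frame("wrist"); cv2.imwrite("pics/w8.png",f["image"][:,:,::-1])
E
```

```text
pos [ 584.344 -135.55    88.336] rot [-179.976   -0.036 -109.54 ] t 10.4 w 45.47184175276018 F [-1.868  0.051  4.918] T [-0.022  0.312 -0.058] q [-14.137  26.331  96.406  -0.046  57.243  95.428]
shift [-0.519  1.08   0.335]
turn [-0.    -0.001 -0.603]
```

View pics/w8.png

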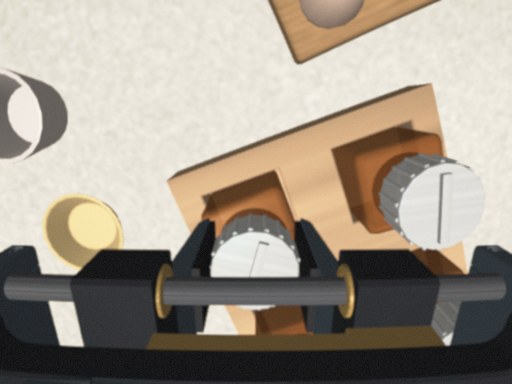

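Rib still keeps the same tilt at (263,243) after 0.6 rad of tool turn, with no torque. Jar 3 is the loose one. Now lifting it with a firmer grip.

Request:
drive_tool:
  series:
    - [1,[0,0,0],[0,0,0]]
    - [1,[0,0,0],[0,0,0]]
    - [1,[0,0,-5],[0,0,0]]
    - [1,[0,0,-15],[0,0,0]]
    - [1,[0,0,-30],[0,0,0]]
  squeeze: 30

```text
time_s: 10.95
ee_pos: [583.3, -135.1, 116.9]
ee_rot: [179.8, -0.0, -109.6]
force: [0.2, 0.1, -3.0]
gripper_width: 45.8
```

Request:
drive_tool:
  series:
    - [1,[0,0,-20],[0,0,0]]
    - [1,[0,0,-40],[0,0,0]]
    - [1,[0,0,-55],[0,0,0]]
    - [1,[0,0,-60],[0,0,0]]
    - [1,[0,0,-60],[0,0,0]]

```text
time_s: 11.45
ee_pos: [584.5, -135.4, 178.3]
ee_rot: [-179.9, 0.0, -109.6]
force: [0.8, 0.8, -3.3]
gripper_width: 45.1
```

```bash
python3 go.py 530 190 178 -92;python3 - <<'E'
from h import *
from workcell import env
f=env.grab_frame("scene"); crop(f["image"],130,50,180,140,4,"pics/s9.png")
E
```

```text
pos [ 584.526 -135.36   178.341] rot [-179.943    0.001 -109.593] t 11.45 w 45.10056291316065 F [ 0.794  0.779 -3.307] T [ 0.03   0.051 -0.   ] q [-14.134  21.87   89.513  -0.005  68.56   95.461]
shift [-288.237  160.473    0.186]
turn [-0.001 -0.    -0.307]
```

View pics/s9.png

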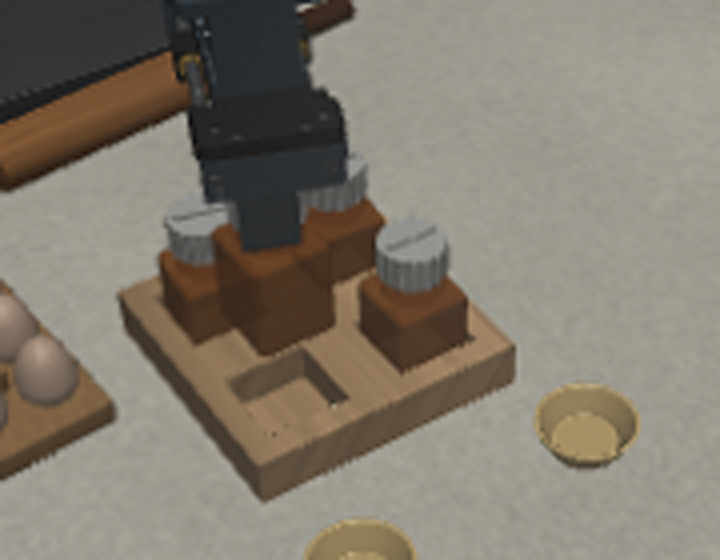

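The jar is lifted and upright over its empty pocket (crop (285,390)); force is -3.3 N, which matches its weight. Transporting in ramped rows.

Request:
drive_tool:
  series:
    - [1,[-10,6,0],[0,0,-0.04]]
    - [1,[-28,16,0],[0,0,-0.1]]
    - [1,[-55,31,0],[0,0,-0.15]]
    - [1,[-88,49,0],[0,0,-0.2]]
    - [1,[-123,69,0],[0,0,-0.25]]

```text
time_s: 12.0
ee_pos: [559.5, 5.4, 176.8]
ee_rot: [179.9, 0.0, -95.1]
force: [0.3, 0.7, -4.0]
gripper_width: 45.3
```

```bash
python3 go.py 530 190 178 -92
```

```text
pos [559.478   5.431 176.781] rot [179.877   0.013 -95.124] t 12.0 w 45.311630171777026 F [ 0.308  0.732 -3.995] T [ 0.069 -0.027 -0.024] q [-0.635 18.482 94.979  0.024 66.661 94.479]
shift [-181.2     45.846   -1.081]
turn [ 0.002  0.    -0.055]
```

Request:
drive_tool:
  series:
    - [1,[-38,10,0],[0,0,-0.05]]
    - [1,[-78,20,0],[0,0,-0.05]]
    - [1,[-118,30,0],[0,0,-0.05]]
    - [1,[-150,38,0],[0,0,-0.05]]
    - [1,[-170,43,0],[0,0,-0.05]]

```text
time_s: 12.5
ee_pos: [531.6, 180.0, 176.9]
ee_rot: [179.9, 0.0, -92.2]
force: [0.7, 0.6, -4.8]
gripper_width: 45.2
```

```bash
python3 go.py 530 190 90 -92
```

```text
pos [531.609 180.011 176.878] rot [179.858   0.023 -92.191] t 12.5 w 45.20525361769273 F [ 0.729  0.607 -4.756] T [ 0.023 -0.01   0.027] q [ 17.492  18.632  94.738   0.075  66.756 109.653]
shift [-9.886  1.775 86.887]
turn [ 0.002  0.    -0.003]
```

Request:
drive_tool:
  series:
    - [1,[-10,2,10],[0,0,0]]
    - [1,[-10,2,35],[0,0,0]]
    - [1,[-10,2,60],[0,0,0]]
    - [1,[-10,2,74],[0,0,0]]
    - [1,[-10,2,80],[0,0,0]]

```text
time_s: 13.0
ee_pos: [529.8, 186.2, 95.0]
ee_rot: [179.7, -0.1, -92.4]
force: [-0.1, -0.9, -3.5]
gripper_width: 45.3
```

```bash
python3 go.py 530 190 86 -92;python3 - <<'E'
from h import *
from workcell import env
f=env.grab_frame("scene"); crop(f["image"],200,130,170,140,4,"pics/s10.png")
E
```

```text
pos [529.835 186.158  94.994] rot [179.697  -0.131 -92.388] t 13.0 w 45.32003102704553 F [-0.095 -0.879 -3.451] T [ 0.013  0.053 -0.016] q [ 18.195  23.064 100.948  -0.019  56.318 110.594]
shift [-3.866 -0.053  8.985]
turn [ 0.005 -0.002 -0.007]
```

View pics/s10.png

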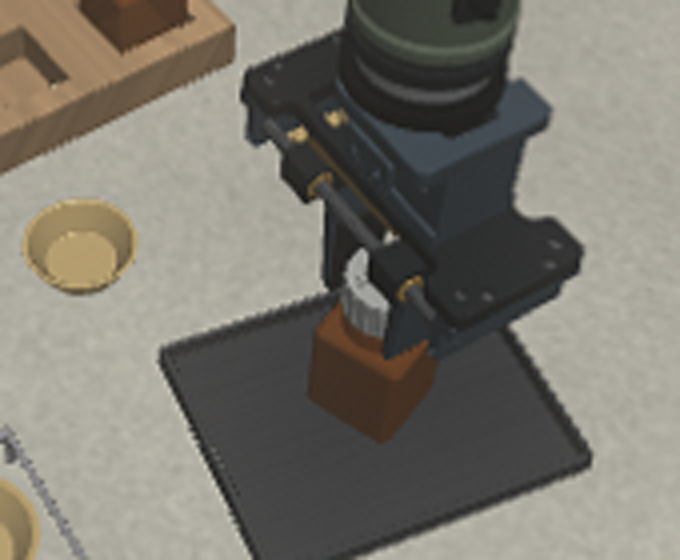

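The jar hangs upright above the pan's middle. Lowering slowly.

Request:
drive_tool:
  series:
    - [1,[0,0,2],[0,0,0]]
    - [1,[0,0,3.5],[0,0,0]]
    - [1,[0,0,5],[0,0,0]]
    - [1,[0,0,6],[0,0,0]]
    - [1,[0,0,7],[0,0,0]]

```text
time_s: 13.55
ee_pos: [532.1, 187.1, 91.2]
ee_rot: [-180.0, 0.0, -92.4]
force: [-0.4, -0.8, -3.9]
gripper_width: 45.4
```

Request:
drive_tool:
  series:
    - [1,[0,0,0.5],[0,0,0]]
    - [1,[0,0,1],[0,0,0]]
    - [1,[0,0,1.5],[0,0,0]]
    - [1,[0,0,2],[0,0,0]]
    - [1,[0,0,2],[0,0,0]]

```text
time_s: 14.05
ee_pos: [531.8, 187.1, 88.8]
ee_rot: [180.0, -0.0, -92.4]
force: [0.6, 0.3, -4.1]
gripper_width: 45.3
```

Request:
drive_tool:
  series:
    - [1,[0,0,0.6],[0,0,0]]
    - [1,[0,0,1.2],[0,0,0]]
    - [1,[0,0,1.8],[0,0,0]]
    - [1,[0,0,2.3],[0,0,0]]
    - [1,[0,0,2.3],[0,0,0]]

```text
time_s: 14.55
ee_pos: [531.9, 187.1, 86.7]
ee_rot: [-180.0, -0.0, -92.4]
force: [-0.3, 0.0, -3.9]
gripper_width: 45.5
```

Request:
drive_tool:
  series:
    - [1,[0,0,0.4],[0,0,0]]
    - [1,[0,0,0.8],[0,0,0]]
    - [1,[0,0,1.2],[0,0,0]]
    - [1,[0,0,1.2],[0,0,0]]
    - [1,[0,0,1.2],[0,0,0]]

```text
time_s: 15.05
ee_pos: [532.3, 187.4, 86.4]
ee_rot: [-179.9, 0.0, -92.4]
force: [-1.4, -0.1, 5.7]
gripper_width: 45.7
```

Contact on the pan floor at about 10 N. Releasing.

Request:
drive_tool:
  series:
    - [0,[0,0,0],[0,0,0]]
    - [0,[0,0,0],[0,0,0]]
    - [0,[0,0,0],[0,0,0]]
    - [0,[0,0,0],[0,0,0]]
    - [0,[0,0,-20],[0,0,0]]
  squeeze: 15

```text
time_s: 15.55
ee_pos: [529.9, 186.4, 103.1]
ee_rot: [179.7, -0.1, -92.4]
force: [0.3, -0.8, 0.4]
gripper_width: 82.5
```

Request:
drive_tool:
  series:
    - [0,[0,0,-30],[0,0,0]]
    - [0,[0,0,-55],[0,0,0]]
    - [0,[10,0,-60],[0,0,0]]
    - [0,[35,0,-60],[0,0,0]]
    - [0,[70,0,-60],[0,0,0]]

```text
time_s: 16.05
ee_pos: [528.5, 116.7, 164.6]
ee_rot: [180.0, -0.0, -92.3]
force: [0.3, 0.5, 0.0]
gripper_width: 91.3
```

```bash
python3 go.py 483.7 -136 160 -75;python3 - <<'E'
from h import *
from workcell import env
f=env.grab_frame("scene"); crop(f["image"],200,130,170,140,4,"pics/s11.png")
E
```

```text
pos [528.468 116.711 164.616] rot [179.962  -0.017 -92.29 ] t 16.05 w 91.30006324911739 F [0.301 0.503 0.025] T [ 0.018  0.022 -0.015] q [ 11.241  17.417  98.463  -0.008  64.161 103.534]
shift [254.297  34.63    4.713]
turn [ 0.001 -0.    -0.302]
```

View pics/s11.png

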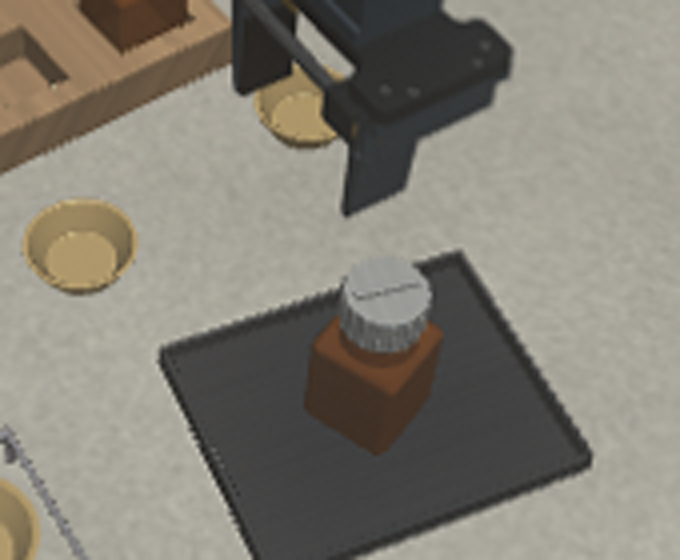

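The jar stands upright mid-pan (crop (375,380)). Now jar 4.

Request:
drive_tool:
  series:
    - [0,[45,6,0],[0,0,-0.06]]
    - [0,[90,12,0],[0,0,-0.12]]
    - [0,[135,18,0],[0,0,-0.18]]
    - [0,[180,24,0],[0,0,-0.24]]
    - [0,[220,30,0],[0,0,-0.3]]

```text
time_s: 16.6
ee_pos: [488.2, -103.6, 164.4]
ee_rot: [179.9, 0.0, -75.1]
force: [0.3, 0.6, 0.5]
gripper_width: 91.3
```

```bash
python3 go.py 483.7 -136 160 -75
```

```text
pos [ 488.153 -103.624  164.405] rot [179.9     0.017 -75.127] t 16.6 w 91.33899518517795 F [0.318 0.612 0.456] T [-0.037 -0.03  -0.011] q [-13.284  13.807 103.698  -0.036  62.591  61.86 ]
shift [30.149 12.606  4.418]
turn [ 0.002  0.    -0.002]
```

Request:
drive_tool:
  series:
    - [0,[20,8,0],[0,0,0]]
    - [0,[30,12.5,0],[0,0,0]]
    - [0,[30,12.5,20],[0,0,0]]
    - [0,[30,12.5,45],[0,0,0]]
    - [0,[30,12.5,66],[0,0,0]]

```text
time_s: 17.1
ee_pos: [484.5, -133.1, 97.9]
ee_rot: [179.9, 0.0, -75.2]
force: [-0.1, -0.6, -0.7]
gripper_width: 91.0
```

```bash
python3 go.py 483.7 -136 88 -75;python3 - <<'E'
from h import *
from workcell import env
f=env.grab_frame("wrist"); cv2.imwrite("pics/w12.png",f["image"][:,:,::-1])
crop(f["image"],190,180,130,130,4,"pics/w12z.png")
E
```

```text
pos [ 484.525 -133.141   97.906] rot [179.938   0.048 -75.233] t 17.1 w 90.95250184956399 F [-0.096 -0.601 -0.693] T [0.016 0.003 0.053] q [-16.682  18.063 108.629   0.011  53.387  58.544]
shift [2.563 1.515 9.906]
turn [ 0.001  0.001 -0.004]
```

View pics/w12.png

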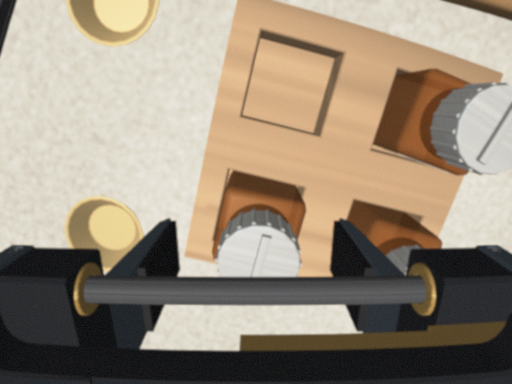

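Jar 4's cap is at (258,255), about 2 mm toward +x of the tool. Correct by that, then close and twist.

Request:
drive_tool:
  series:
    - [1,[2,0.5,6],[0,0,0]]
    - [1,[2.5,1,9.5],[0,0,0]]
    - [1,[2.5,1,9.5],[0,0,0]]
    - [1,[2.5,1,9.5],[0,0,0]]
    - [1,[2.5,1,9.5],[0,0,0]]
  squeeze: 15

```text
time_s: 17.65
ee_pos: [485.4, -136.4, 90.6]
ee_rot: [-179.9, -0.0, -75.2]
force: [1.0, 0.8, 0.7]
gripper_width: 53.9
```

Request:
drive_tool:
  series:
    - [1,[0,0,0],[0,0,0]]
    - [1,[0,0,0],[0,0,0]]
    - [1,[0,0,0],[0,0,0]]
    - [1,[0,0,0],[0,0,0.05]]
    - [1,[0,0,0],[0,0,0.1]]

```text
time_s: 18.15
ee_pos: [485.2, -136.1, 90.4]
ee_rot: [-180.0, -0.0, -81.1]
force: [0.1, 2.2, 3.1]
gripper_width: 45.5
```

Request:
drive_tool:
  series:
    - [1,[0,0,0],[0,0,0.05]]
    - [1,[0,0,0],[0,0,0.1]]
    - [1,[0,0,0],[0,0,0.15]]
    - [1,[0,0,0],[0,0,0.2]]
    - [1,[0,0,0],[0,0,0.2]]

```text
time_s: 18.65
ee_pos: [484.9, -136.3, 90.2]
ee_rot: [-180.0, -0.0, -92.3]
force: [-0.8, 0.9, 3.1]
gripper_width: 45.4
```

```bash
python3 go.py 483.7 -136 88 -75;python3 - <<'E'
from h import *
from workcell import env
f=env.grab_frame("wrist"); cv2.imwrite("pics/w13.png",f["image"][:,:,::-1])
crop(f["image"],190,180,130,130,4,"/tmp/b.png")
cv2.imwrite("pics/w123z.png",cv2.resize(np.hstack([cv2.imread("pics/w12z.png"),cv2.imread("/tmp/b.png")]),(800,400)))
E
```

```text
pos [ 484.906 -136.275   90.169] rot [-179.998   -0.025  -92.34 ] t 18.65 w 45.352178365662574 F [-0.765  0.855  3.088] T [0.267 0.179 0.306] q [-16.99   18.646 109.101  -0.03   52.244  75.369]
shift [-0.227  1.216  2.169]
turn [ 0.    -0.    -0.303]
```

View pics/w123z.png

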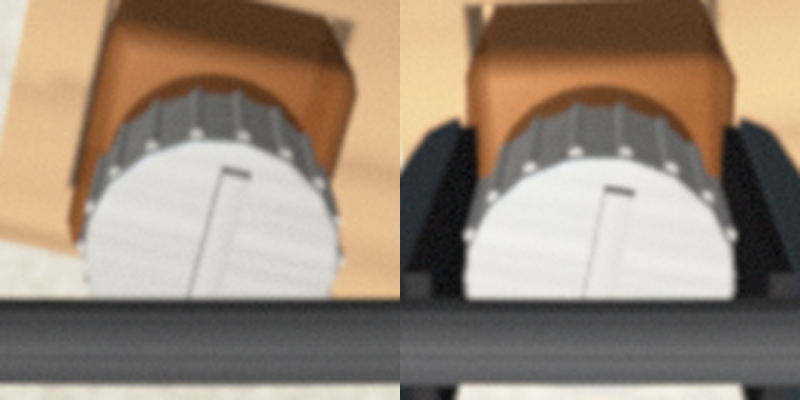

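Request:
drive_tool:
  series:
    - [1,[0,0,0],[0,0,0.04]]
    - [1,[0,0,0],[0,0,0.08]]
    - [1,[0,0,0],[0,0,0.12]]
    - [1,[0,0,0],[0,0,0.12]]
    - [1,[0,0,0],[0,0,0.12]]
  squeeze: 20

```text
time_s: 19.2
ee_pos: [485.4, -136.6, 90.1]
ee_rot: [-179.9, -0.0, -99.2]
force: [1.4, -0.1, 0.5]
gripper_width: 45.3
```

```bash
python3 go.py 483.7 -136 88 -75; python3 - <<'E'
from ribw import *
from workcell import env
f=env.grab_frame("wrist");s=env.state()
c=lambda a,x0,y0,k:(np.array(a)+.5)/k-.5+[x0,y0];k=400/130
g=wf(f,s,[484.5,-133.14,97.9],-75.23)
print(ang(g,*c([(222,168),(189,297)],190,180,k)))
g=wf(f,s,[484.9,-136.3,90.2],-92.34)
print(ang(g,*c([(205,188),(183,297)],190,180,k)))
crop(f["image"],190,180,130,130,5,"pics/w14z.png")
E
```

```text
pos [ 485.421 -136.612   90.108] rot [-179.929   -0.042  -99.176] t 19.2 w 45.31321709781341 F [ 1.386 -0.06   0.451] T [ 0.024 -0.12   0.563] q [-17.003  18.666 109.081  -0.041  52.177  82.198]
shift [-0.331  1.8    2.106]
turn [-0.001 -0.001 -0.422]
(np.float64(1.8917854539418255), array([[ 501. , -133.2,  119. ],
       [ 475.9, -134. ,  119. ]]))
(np.float64(-12.708961079376062), array([[ 500.6, -138.3,  119. ],
       [ 481. , -133.9,  119. ]]))
```

View pics/w14z.png

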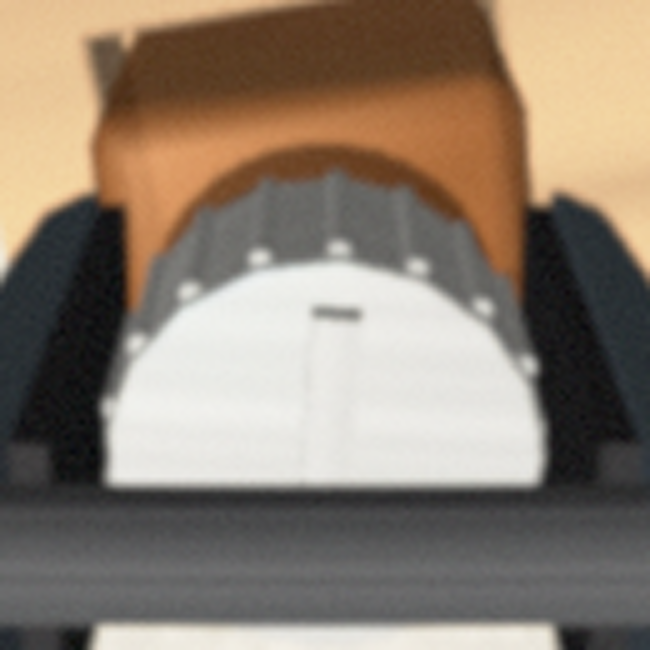

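Torque climbed to 0.56 N m while the rib stayed near -13°, so jar 4 is sound and stopped. Releasing and backing off to check everything.

Request:
drive_tool:
  series:
    - [0,[0,0,0],[0,0,0]]
    - [0,[0,0,0],[0,0,0]]
    - [0,[0,0,0],[0,0,0]]
    - [0,[0,0,0],[0,0,0]]
    - [0,[0,0,-25],[0,0,0]]

```text
time_s: 19.75
ee_pos: [482.4, -135.5, 112.5]
ee_rot: [179.6, 0.1, -99.3]
force: [0.0, 0.4, -0.4]
gripper_width: 82.7
```

Request:
drive_tool:
  series:
    - [0,[0,0,-40],[0,0,0]]
    - [0,[0,0,-80],[0,0,0]]
    - [0,[0,30,-110],[0,0,0]]
    - [0,[0,60,-120],[0,0,0]]
    - [0,[0,90,-120],[0,0,0]]

```text
time_s: 20.25
ee_pos: [396.1, -121.8, 236.8]
ee_rot: [-179.8, -0.0, -99.3]
force: [-0.1, 0.6, -1.0]
gripper_width: 91.1
```

Request:
drive_tool:
  series:
    - [0,[0,20,0],[0,0,0]]
    - [0,[0,30,0],[0,0,0]]
    - [0,[0,30,0],[0,0,0]]
    - [0,[0,30,0],[0,0,0]]
    - [0,[0,30,0],[0,0,0]]

```text
time_s: 20.75
ee_pos: [367.5, -117.1, 234.9]
ee_rot: [-180.0, -0.0, -99.3]
force: [0.3, 0.3, -0.2]
gripper_width: 91.0
```

```bash
python3 go.py 483.7 -136 88 -75; python3 - <<'E'
from h import *
from workcell import env
f=env.grab_frame("top"); cv2.imwrite("pics/t20.png",f["image"][:,:,::-1]);crop(f["image"],180,160,220,95,3.6,"pics/t20z.png")
crop(f["image"],290,160,100,95,6,"pics/t20c.png")
f=env.grab_frame("scene"); crop(f["image"],150,75,200,150,4,"pics/s20.png")
E
```

```text
pos [ 367.525 -117.111  234.855] rot [-179.982   -0.002  -99.287] t 20.75 w 91.02492852022131 F [ 0.319  0.314 -0.166] T [0.024 0.068 0.003] q [-19.384   0.02  109.276   0.001  70.685  79.903]
shift [  -0.113 -117.653  146.892]
turn [-0.    -0.    -0.424]
```

View pics/s20.png

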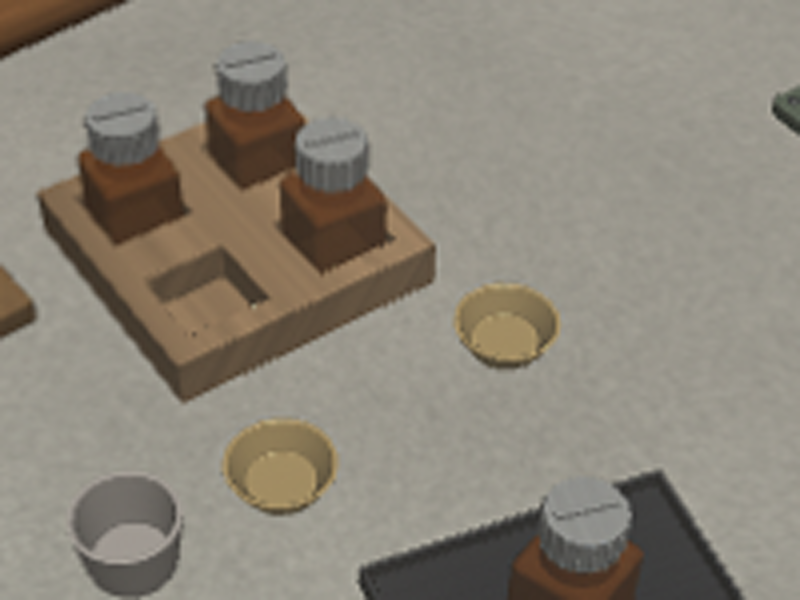

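View pics/t20.png

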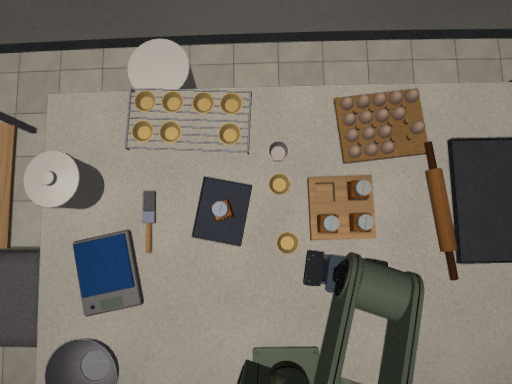

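View pics/t20c.png

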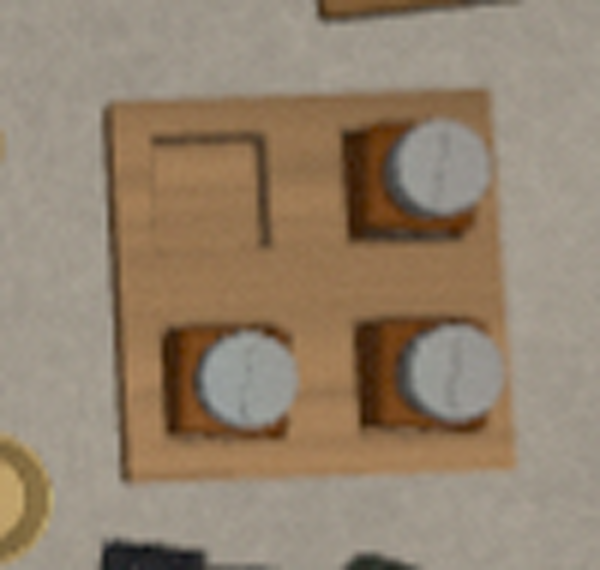

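```bash
python3 - <<'E'
from h import *
from ribw import ang
import pickle
S=pickle.load(open("F0.pkl","rb"))["scene"]
c=lambda a,k:(np.array(a)+.5)/k-.5+[150,75]
for n,b,a in [("484,-236",[(340,104),(413,78)],[(219,68),(275,55)]),("584,-235",[(146,188),(215,156)],[(92,121),(146,107)]),("483,-136",[(461,224),(533,194)],[(305,147),(360,133)])]:
    print(n,[round(ang(S,*c(b,6))[0]%180,1),round(ang(S,*c(a,4))[0]%180,1)])
from workcell import env
f=env.grab_frame("wrist"); crop(f["image"],0,0,512,384,1.5,"pics/w20.png")
T=env.grab_frame("top"); crop(T["image"],185,165,80,90,6,"pics/t21.png")
E
```

```text
484,-236 [np.float64(178.0), np.float64(168.1)]
584,-235 [np.float64(5.0), np.float64(169.7)]
483,-136 [np.float64(0.2), np.float64(168.8)]
```

View pics/w20.png

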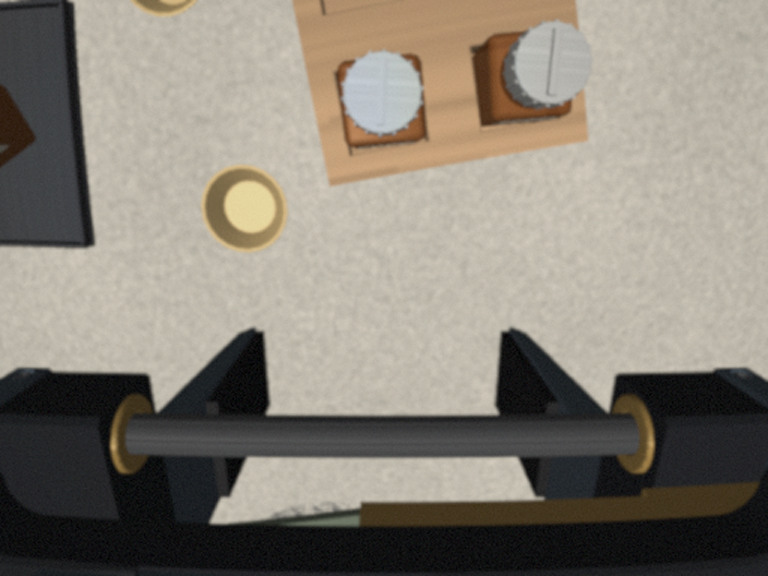

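View pics/t21.png

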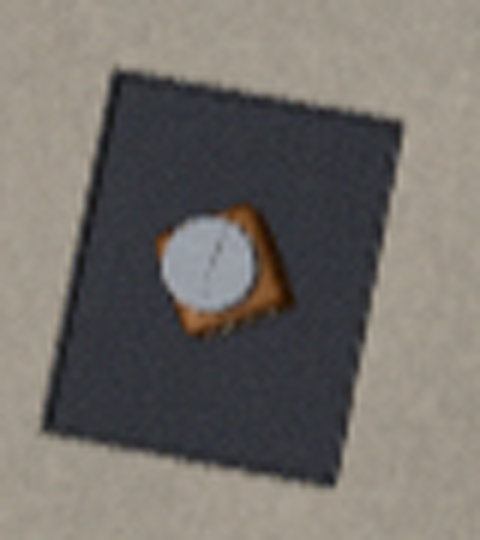

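All the checks agree, so I'm handing in.

```bash
python3 - <<'E'
from workcell import env
print(env.state()["time_s"], env.job_done())
E
```

```text
the job is handed in; nothing more can be done
20.95 None
```

I twisted all four caps clockwise with each jar in its pocket. The jar at about (584, -135) is the loose one, and it now stands in the rework pan. I handed the job in at 20.95 s of the 59 s allowed.

- **Sound jars** at about (485, -237), (585, -234) and (485, -136): each cap nipped up and stopped. Resisting torque reached 0.31–0.56 N m and the ribs turned only about 12–14°, which includes up to about 4° of jar play. I estimate each cap at about 0.15 rad.
- **Loose jar:** its cap followed the tool for the full 0.6 rad with almost no torque (about 0.02–0.06 N m). I lifted it by the cap and set it down with about 10 N, measured at the wrist when the lowering move ended. Then I released it.

**Last checks:** the pictures show the jar upright near the middle of the pan and the three sound jars upright in their pockets. The shells, ramekin and brush look unmoved, and the open gripper is clear of everything.

**Limits and disagreements:**
- I inferred the cap angles relative to the glass from torque and rib direction and did not measure them directly.
- Rib readings from the scene camera were rough. One initial angle read 5° there against about 1.3° from the wrist camera.
- Early cap positions from the cameras differed by up to about 6 mm, but every grasp was centred well enough.

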